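# Hang the keyhole tray on the machine-shop panel

## Robot

A 6-joint arm with a two-finger parallel gripper is mounted at the origin on the work surface. World frame = base frame: x ahead of the robot, y to its left, z up, the work surface at z = 0. Lengths are in mm, angles in degrees, forces in N, time in s.
With the tool pointing down it reaches from about 375 to 750 mm from the base axis. Payload 9 kg.
Tool frame: the origin (TCP) lies midway between the tips of the shut fingers; the grasp point (between the pads) lies 19 mm behind it (env.grasp_offset is the distance from the TCP to the grasp point, in mm); z points along the fingers, y is the line along which they close (so a half turn about z gives the same grasp; the last joint's range is limited). The gripper opens to 85 mm and grips with 20 to 120 N. Pads are 22 mm wide; open, the fingers measure 114 mm over their backs; the gripper's body (76 mm by 85 mm) begins 54 mm behind the grasp point. The pads swing forward as they close: fully open they stand 13 mm farther back than shut.
Start: joints at [63.787, 5.964, 5.575, 89.605, 0, 77.527], TCP at [142.507, 582.862, 231.331] pointing down, gripper open.
Joint ranges: [-171.21, 171.21], [-48.23, 106.86], [-62.78, 66.21], [-105.2, 120.99], [-86.42, 89.51], [-180, 180]. Speed limits (degrees/s): [127.2, 127.2, 147.25, 180, 180, 180].

## Interface

Orientations are given as [roll, pitch, yaw] about the fixed x, y, z axes, in that order (R = Rz(yaw) Ry(pitch) Rx(roll)).
In Python, from cell import env gives the robot as it stands.
- The arm moves only by the tool servo_tool, never from a script. Its argument "increments" is a list of rows, each a list of 3 entries, a list of its own where there are three numbers: the shift along the tool's x, y, z in m, then the turn, a rotation vector about the tool's x, y, z in degrees, then the finger opening in m, from 0 to 0.0854. A call has 1 to 8 rows; each row is the pose to reach, as a shift and turn from the pose commanded when the call began, along the tool's axes at that moment; what a row does not reach only later rows make up. A row lasts 1/12 s, in which the tool goes at most 41.7 mm and 7.16 degrees, less where a joint would pass 70% of its speed; a pose out of reach is approached as far as the arm can. A call with a gripper value outside its range is refused whole. The fingers move at their own pace and stop on an object; "grip_force" is the grip in N (left out, the last holds). Time passes only in rows, so rows that repeat a pose let the fingers close. It gives the time, the measured TCP pose, the force, the opening and the grip force at its end, in the units of the state.
- env.read_state(): the state, without advancing time (a new reading comes with each control period).
- env.read_camera(name): name is "scene" or "top" or "wrist"; returns the picture (420x560x3 uint8, red, green, blue); there is no depth.
- env.camera_model(name): a dict with "fx", "fy", "cx", "cy" (pixels), "D" ([k1, k2, p1, p2, k3] as OpenCV has them; the pictures are not rectified), "rvec" (rotation vector, rad) and "tvec" (3), from world to camera coordinates, as OpenCV has them. Camera axes: x right, y down, z forward; pixel columns grow to the right and rows downward; lengths in mm; the calibration is good to about 2 mm. A picture is of the moment at which its call begins: read the wrist's pose just before it. camera_model takes no time and is no camera call; for the wrist camera it gives the pose at the moment of the call.
- env.close_job(): hands the job in; it is judged then, once.
Trained networks look in the newest picture that a camera, given by its name, has taken for a name from the list of things; names that differ only in an ending like _2 or _b are one class to them, and where a whole thing is asked for, a point or a joint stands for the part that bears it (a point fixed in the world has none). Each returns a list of dicts, best first, with "confidence" (0 to 1); they miss things now and then, are a little off and sometimes report something else, mostly with a low value. They report only what shows in the picture. A call takes as long as a camera call. They do not tell look-alikes from the thing itself.
- env.recognise(camera, name): "position" ([column, row] in pixels, amid what is visible of it).
- env.mark_of(camera, name): "position" ([column, row] in pixels: a listed point, or the origin of a listed thing).
The state is a dict: "time": time; "joints": joint angles; "qvel": joint speeds; "effort": joint torques, N m; "ee_pos": TCP position; "orientation": TCP orientation; "ft_force": force on the tool from outside, world axes, zero at the start; "torque": the same for the moment, N m; "finger_gap": opening from 0.0 (shut) to 1.0 (fully open); "grasp_force": force on a finger pad.
Only numpy, scipy, OpenCV 4.12 (cv2) and the standard library are available. Lean on these libraries where they do the work, as an engineer would, in place of code of your own. Each camera call takes 0.05 s, during which the arm holds its last target. There are 200 camera calls.

## Task

Hang the steel tray that has the keyhole in its back plate on the headed screw of the green upright panel: pass the screw head through the wide hole, then slide the tray down until the screw sits at the closed top end of the narrow slot. Leave it hanging there by itself, upright and still, and leave the other tray, the one without a keyhole, where it stands.

Things in the scene. Friction and masses are not known exactly. Their poses are not given: they have to be found in the camera images.
- tray: The tray to hang: dark steel, 0.3-0.54 kg, 120 mm wide, 175 high, standing on the bench. Origin: middle of the underside of its upright back plate; x points from the plate to the trough, y along its width, z up. Plate 5 mm thick (x -2.5 to 2.5). Its top edge is a bar 14 mm thick (x -7 to 7), z 145 to 175, full width: the grip, from above. Trough: x to 78 mm, walls 35 high.
- keyhole (a point): Centre of the keyhole's wide hole, in the tray's back plate, 75 mm above its underside, on its centre line; axes as the tray's. The hole is octagonal, nearly round, 54 mm across; its sloping upper sides lead into a slot 22 mm wide that runs straight up to its closed end 47 mm above this point.
- plain_tray: The other tray, to be left alone: same size, steel, axes and origin, but no keyhole in its back plate, only two small dark screw marks. The two trays stand one at either side of the panel, either way round.
- screw (a point): Centre of the outer face of the screw's head (34 mm across, 6 thick; shank behind it 10 thick, 14 long), 180 mm above the bench. x points along the screw, out of the panel and away from the robot; z up. The fixed green panel's face is 20 mm behind this point; panel 180 wide, 195 high, 12 thick, foot to 82 mm behind its face. Tray hung: underside 63 mm up, top leaning out up to 0.12 rad.
Things that resemble listed ones, but are neither listed nor needed, are in the scene too. Leave any yellow look-alike of the part that bears screw alone.

How it is judged:
By the outcome, as a careful person would: the job done as asked, in the order asked, and still so for the second after the job is handed in, with the robot touching nothing.
It also fails if it takes over 43 s, if anything falls off the work surface, if the arm or the gripper's body presses on something with over 40 N, if the wrist force passes 120 N, or if a joint passes its speed limit or range.

## Working session

There is one attempt and no reset: what is moved stays moved. The work goes in short steps, Python scripts to look and compute and a tool call to move; the robot and the scene stay as the last step left them, time stands still between calls to the robot, and variables do not carry over. Pictures are saved under pics/ and viewed, at most 10 in all, crops included, and the job is handed in when it is done.

Besides the shell and the picture viewer there is one more tool, called after "Call:" by a JSON object that holds its "method" and its "body". servo_tool: Moves the arm, as the interface text tells. Its arguments: {"type":"object","properties":{"increments":{"type":"array"},"grip_force":{"type":"number"}},"required":["increments"]}

```bash
mkdir -p pics; ls; python3 - <<'E'
from cell import env
import cv2,numpy as np
ims=[]
for c in("scene","top"):
    im=env.read_camera(c); cv2.imwrite(f"pics/{c}0.png",im[:,:,::-1])
    for n in("tray","keyhole","plain_tray","screw"):
        print(c,n,[(np.round(d["position"],1).tolist(),round(d["confidence"],2)) for d in env.mark_of(c,n)])
    m=env.camera_model(c); R=cv2.Rodrigues(np.array(m["rvec"],float))[0]; print(c,"campos",(-R.T@np.array(m["tvec"])).round(),m["fx"])
print(env.read_state(),env.grasp_offset)
E
```

```text
pics
scene tray [([173.9, 225.6], 0.94)]
scene keyhole [([167.3, 205.8], 0.6)]
scene plain_tray [([366.2, 301.0], 0.64), ([173.5, 225.1], 0.63)]
scene screw [([184.0, 156.9], 0.97), ([275.3, 201.5], 0.7), ([438.0, 206.0], 0.64)]
scene campos [1198.  393.  806.] 403.76870006754297
top tray [([404.1, 199.5], 0.78)]
top keyhole [([407.8, 196.9], 0.6)]
top plain_tray [([197.1, 188.3], 0.88)]
top screw [([425.6, 229.9], 0.79), ([136.1, 260.9], 0.77), ([291.3, 192.9], 0.59)]
top campos [ 259.   39. 1197.] 414.150872628082
{'time': 0.5, 'joints': array([ 6.37873092e+01,  5.96568627e+00,  5.57379961e+00,  8.96034357e+01,
       -1.47717500e-03,  7.75278371e+01]), 'qvel': array([ 0.05944541, -0.03184409,  0.14198147, -0.07507366, -0.05893628,
        0.06670382]), 'effort': array([-2.03264950e-03, -5.56282282e+01,  5.03382111e+01,  1.83487959e-03,
       -4.39387304e-04,  6.88590262e-06]), 'ee_pos': array([142.51624116, 582.86044825, 231.30808078]), 'orientation': array([1.79995752e+02, 2.45252063e-03, 1.66259472e+02]), 'ft_force': array([-0.42867585, -0.0803127 , -0.68334988]), 'torque': array([ 0.00704848,  0.01769036, -0.05002539]), 'grasp_force': 0.0, 'finger_gap': 0.9991804346332549} 18.700000000000003
```

View pics/scene0.png

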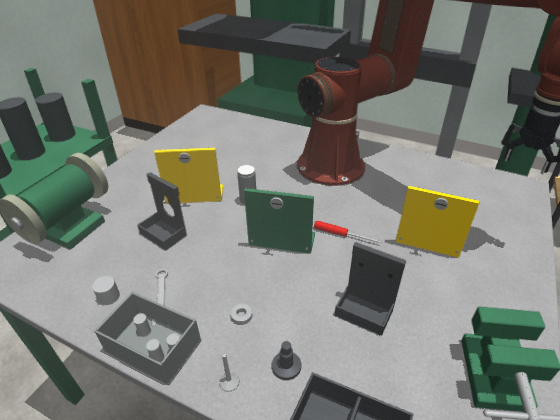

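View pics/top0.png

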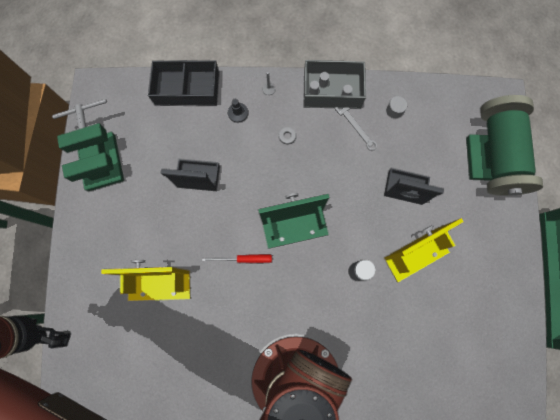

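The keyhole tray is at scene (163,212) and top (412,187). The green panel's screw is at scene (276,202) and top (292,194). The plain tray is at scene (370,290). I'll crop enlarged views to pick corners.

```bash
python3 - <<'E'
import cv2,numpy as np
s=cv2.imread("pics/scene0.png");t=cv2.imread("pics/top0.png")
def c(im,x,y):
    o=cv2.resize(im[y:y+75,x:x+100],None,fx=4,fy=4,interpolation=cv2.INTER_CUBIC)
    for k in range(0,100,10):
        cv2.line(o,(4*k,0),(4*k,6),(0,0,255),1)
        if k<75: cv2.line(o,(0,4*k),(6,4*k),(0,0,255),1)
    return cv2.convertScaleAbs(o,alpha=1.5,beta=20)
cv2.imwrite("pics/comp.png",np.vstack([np.hstack([c(s,120,172),c(s,230,184)]),np.hstack([c(t,365,155),c(t,245,180)])]))
E
```

```text
(no output)
```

View pics/comp.png

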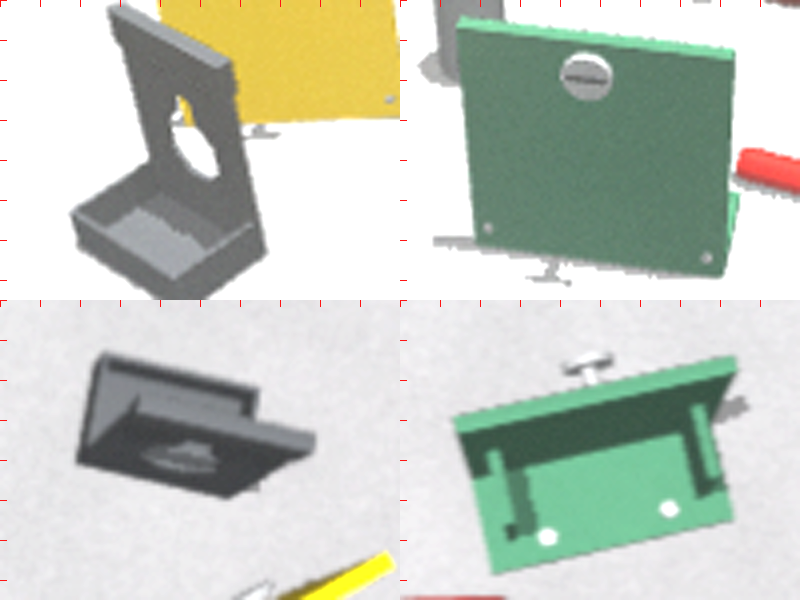

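```bash
cat > h.py <<'E'
import cv2,numpy as np
from scipy.optimize import least_squares
from cell import env
def proj(m,P): return cv2.projectPoints(np.array(P,float).reshape(-1,1,3),np.array(m["rvec"],float),np.array(m["tvec"],float),np.array([[m["fx"],0,m["cx"]],[0,m["fy"],m["cy"]],[0,0,1.]]),np.array(m["D"],float))[0].reshape(-1,2)
def place(p,P):
    c,s=np.cos(p[2]),np.sin(p[2]);P=np.array(P,float);return np.c_[p[0]+c*P[:,0]-s*P[:,1],p[1]+s*P[:,0]+c*P[:,1],P[:,2]]
E
python3 - <<'E'
from h import *
ms,mt=env.camera_model("scene"),env.camera_model("top")
def px(uv,x,y,ox=0,oy=0): uv=np.array(uv,float)-[ox,oy]; return (uv+.5)/4-.5+[x,y]
def fit(Ps,us,Pt,ut,x0,extra=None):
    def r(p):
        a=np.array(Ps,float);b=np.array(Pt,float)
        if extra is not None: a[extra[0],1]+=p[3]; b[extra[1],1]+=p[3]
        return np.r_[(proj(ms,place(p,a))-us).ravel(),(proj(mt,place(p,b))-ut).ravel()]
    s=least_squares(r,x0,loss="soft_l1"); print(np.round(s.x[:2],1),np.degrees(s.x[2]).round(2),s.x[3:].round(2)); print(r(s.x).reshape(-1,2).round(1).tolist())
    cov=np.linalg.inv(s.jac.T@s.jac);print(np.sqrt(np.diag(cov))[:3]); return s.x
Ps=[[-2.5,60,0],[78,-60,35],[78,60,35],[78,-60,0],[7,60,175],[7,-60,175]]
us=px([[266,253],[73,212],[175,278],[78,247],[218,68],[110,8]],120,172)
Pt=[[-2.5,60,0],[-2.5,-60,0],[78,-60,35],[7,60,175],[7,-60,175]]
ut=px([[78,463],[228,497],[259,388],[138,400],[315,434]],365,155,0,300)
fit(Ps,us,Pt,ut,[500,-200,0])
Ps=[[-20,-90,195],[-20,90,195],[-20,90,0],[-20,-90,0],[0,0,180]]
us=px([[459,27],[735,56],[723,277],[475,243],[587,77]],230,184,400,0)
Pt=[[-20,90,195],[-20,-90,195]]
ut=px([[453,418],[735,357]],245,180,400,300)
fit(Ps,us,Pt,ut,[450,0,0,0],([4],[]))
E
```

```text
[ 522.4 -312. ] -10.95 []
[[0.4, -0.6], [-1.7, -0.6], [-0.3, -0.3], [-0.2, -0.5], [-0.6, -0.8], [-2.0, -0.5], [-2.0, 1.0], [-0.6, 0.9], [-0.7, -0.3], [-0.5, -1.4], [-0.1, -0.2]]
[1.26065563 1.40047919 0.01794273]
[488.3  25.2] 13.87 [1.09]
[[-1.1, -1.1], [-0.6, -0.1], [-0.2, 0.0], [-0.3, -0.2], [0.0, -0.0], [-1.7, 0.3], [-1.3, -0.1]]
[1.31197536 1.61704911 0.01591057]
```

Call:
{"method": "servo_tool", "body": {"increments": [[[-0.313, -0.112, -0.029], [0, 0, 56], 0.085], [[-0.313, -0.112, -0.029], [0, 0, 56], 0.085], [[-0.313, -0.112, -0.029], [0, 0, 56], 0.085], [[-0.313, -0.112, -0.029], [0, 0, 56], 0.085], [[-0.313, -0.112, -0.029], [0, 0, 56], 0.085], [[-0.313, -0.112, -0.029], [0, 0, 56], 0.085], [[-0.313, -0.112, -0.029], [0, 0, 56], 0.085], [[-0.313, -0.112, -0.029], [0, 0, 56], 0.085]], "grip_force": 80}}

```text
time: 1.17
ee_pos: [421.1, 398.5, 260.8]
orientation: [180.0, -0.0, 109.9]
ft_force: [0.2, 0.4, 0.1]
finger_gap: 0.995
grasp_force: 0.0
```

```bash
cat > go.py <<'E'
import sys,numpy as np
from cell import env
from scipy.spatial.transform import Rotation as Ro
s=env.read_state();o=s["orientation"];R=Ro.from_euler("xyz",o,degrees=True)
t=np.array([float(a) for a in sys.argv[1:4]]);T=Ro.from_euler("xyz",[180,0,float(sys.argv[4])],degrees=True)
print(round(s["time"],2),s["ee_pos"].round(1),o.round(2),s["joints"].round(1),s["ft_force"].round(1))
d=R.inv().apply(t-s["ee_pos"]);print("shift",(d/1000).round(4).tolist(),"turn",(R.inv()*T).as_rotvec(degrees=True).round(2).tolist(),np.linalg.norm(d).round())
E
python3 go.py 560 90 260 79
```

```text
1.17 [421.1 398.5 260.8] [ 1.7996e+02 -1.0000e-02  1.0989e+02] [ 30.5   2.9   5.4  92.5   0.  100.6] [0.2 0.4 0.1]
shift [-0.3374, 0.0256, 0.0007] turn [0.04, -0.02, 30.89] 338.0
```

Call:
{"method": "servo_tool", "body": {"increments": [[[-0.332, 0.025, 0], [0, 0, 31], 0.085], [[-0.332, 0.025, 0], [0, 0, 31], 0.085], [[-0.332, 0.025, 0], [0, 0, 31], 0.085], [[-0.332, 0.025, 0], [0, 0, 31], 0.085], [[-0.332, 0.025, 0], [0, 0, 31], 0.085], [[-0.332, 0.025, 0], [0, 0, 31], 0.085], [[-0.332, 0.025, 0], [0, 0, 31], 0.085], [[-0.332, 0.025, 0], [0, 0, 31], 0.085]]}}

```text
time: 1.83
ee_pos: [558.6, 95.0, 260.5]
orientation: [180.0, -0.0, 79.3]
ft_force: [1.3, 0.7, -0.1]
finger_gap: 0.997
grasp_force: 0.0
```

```bash
python3 go.py 540 -230 270 79
```

```text
1.83 [558.6  95.  260.5] [ 1.7997e+02 -1.0000e-02  7.9250e+01] [-3.6  0.6  3.  92.4  0.  97.2] [ 1.3  0.7 -0.1]
shift [-0.3228, 0.0424, -0.0095] turn [0.03, -0.01, 0.25] 326.0
```

Call:
{"method": "servo_tool", "body": {"increments": [[[-0.322, 0.042, -0.01], [0, 0, 0], 0.085], [[-0.322, 0.042, -0.01], [0, 0, 0], 0.085], [[-0.322, 0.042, -0.01], [0, 0, 0], 0.085], [[-0.322, 0.042, -0.01], [0, 0, 0], 0.085], [[-0.322, 0.042, -0.01], [0, 0, 0], 0.085], [[-0.322, 0.042, -0.01], [0, 0, 0], 0.085], [[-0.322, 0.042, -0.01], [0, 0, 0], 0.085], [[-0.322, 0.042, -0.01], [0, 0, 0], 0.085]]}}

```text
time: 2.5
ee_pos: [538.7, -230.1, 270.3]
orientation: [180.0, 0.0, 79.2]
ft_force: [0.3, 0.1, -0.2]
finger_gap: 0.996
grasp_force: 0.0
```

```bash
python3 go.py 522 -312 260 79; python3 - <<'E'
from h import *
env.read_camera("top")
m=env.camera_model("wrist");im=env.read_camera("wrist")
P=place([522.4,-312,np.radians(-10.95)],[[7,60,175],[7,-60,175],[-7,60,175],[-7,-60,175],[78,60,35],[78,-60,35]])
u=proj(m,P);print(u.round(1).tolist())
o=im[:,:,::-1].copy()
for p in u: cv2.circle(o,tuple(int(round(v)) for v in p),3,(0,0,255),1)
cv2.imwrite("pics/w1.png",o)
E
```

```text
2.5 [ 538.7 -230.1  270.3] [1.7998e+02 2.0000e-02 7.9190e+01] [-35.9   4.2   7.7  93.6  -0.   64.9] [ 0.3  0.1 -0.2]
shift [-0.0836, -0.001, 0.0104] turn [0.02, 0.02, 0.19] 84.0
[[282.2, 235.6], [281.4, 370.4], [262.5, 235.6], [264.3, 370.4], [345.8, 184.5], [339.4, 282.7]]
```

View pics/w1.png

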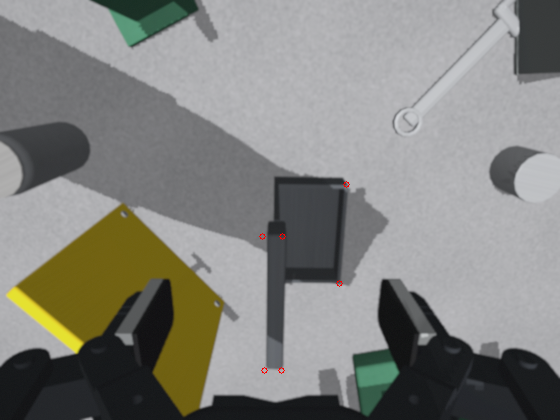

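The bar's top face spans (268–286,236) to (266–282,370) in the wrist picture. That puts the tray at about (524.5,−312.3), yaw −12.5. The fingers clear the yellow panel.

Call:
{"method": "servo_tool", "body": {"increments": [[[-0.042, 0.001, 0], [0, 0, 1.7], 0.085], [[-0.083, 0.0015, 0], [0, 0, 1.7], 0.085], [[-0.083, 0.0015, 0.03], [0, 0, 1.7], 0.085], [[-0.083, 0.0015, 0.06], [0, 0, 1.7], 0.085], [[-0.083, 0.0015, 0.09], [0, 0, 1.7], 0.085], [[-0.083, 0.0015, 0.11], [0, 0, 1.7], 0.085], [[-0.083, 0.0015, 0.124], [0, 0, 1.7], 0.085], [[-0.083, 0.0015, 0.124], [0, 0, 1.7], 0.085]]}}

```text
time: 3.27
ee_pos: [524.0, -307.0, 142.5]
orientation: [-179.7, -0.2, 77.6]
ft_force: [0.4, 1.4, -0.7]
finger_gap: 0.998
grasp_force: 0.0
```

Call:
{"method": "servo_tool", "body": {"increments": [[[0, 0, 0], [0, 0, 0], 0.05], [[0, 0, 0], [0, 0, 0], 0.03], [[0, 0, 0], [0, 0, 0], 0.02], [[0, 0, 0], [0, 0, 0], 0.01], [[0, 0, 0], [0, 0, 0], 0], [[0, 0, 0], [0, 0, 0], 0], [[0, 0, 0], [0, 0, 0], 0], [[0, 0, 0], [0, 0, 0], 0]], "grip_force": 80}}

```text
time: 3.93
ee_pos: [525.3, -309.0, 146.6]
orientation: [180.0, 0.0, 77.6]
ft_force: [-3.1, 0.1, 2.6]
finger_gap: 0.151
grasp_force: 79.6
```

Call:
{"method": "servo_tool", "body": {"increments": [[[0, 0, 0], [0, 0, 0], 0], [[0, 0, 0], [0, 0, 0], 0], [[0, 0, 0], [0, 0, 0], 0], [[0, 0, 0], [0, 0, 0], 0]]}}

```text
time: 4.27
ee_pos: [525.3, -309.0, 146.6]
orientation: [180.0, 0.0, 77.6]
ft_force: [-3.3, 0.1, 5.4]
finger_gap: 0.146
grasp_force: 80.0
```

Call:
{"method": "servo_tool", "body": {"increments": [[[0, 0, -0.03], [0, 0, 0], 0], [[0, 0, -0.07], [0, 0, 0], 0], [[0, 0, -0.11], [0, 0, 0], 0], [[0.03, 0.005, -0.125], [0, 0, 0], 0], [[0.065, 0.011, -0.125], [0, 0, 0], 0], [[0.1, 0.017, -0.125], [0, 0, 0], 0], [[0.135, 0.024, -0.125], [0, 0, 0], 0], [[0.169, 0.029, -0.125], [0, 0, 0], 0]]}}

```text
time: 4.93
ee_pos: [590.5, -148.3, 270.2]
orientation: [-179.9, -0.0, 77.6]
ft_force: [1.7, 0.0, -4.1]
finger_gap: 0.151
grasp_force: 78.9
```

```bash
python3 go.py 561 44 255 103.9
```

```text
4.93 [ 590.5 -148.3  270.2] [-1.7995e+02 -5.0000e-02  7.7550e+01] [-26.4   8.4  12.2  93.9   0.   76. ] [ 1.7  0.  -4.1]
shift [0.1814, -0.0703, 0.0155] turn [-0.04, -0.06, -26.35] 195.0
```

Call:
{"method": "servo_tool", "body": {"increments": [[[0.028, -0.005, 0.002], [0, 0, -4], 0], [[0.056, -0.014, 0.004], [0, 0, -8], 0], [[0.084, -0.025, 0.007], [0, 0, -12], 0], [[0.112, -0.038, 0.01], [0, 0, -16], 0], [[0.138, -0.05, 0.013], [0, 0, -20], 0], [[0.162, -0.062, 0.015], [0, 0, -24], 0], [[0.181, -0.07, 0.0155], [0, 0, -26.3], 0], [[0.181, -0.07, 0.0155], [0, 0, -26.3], 0]]}}

```text
time: 5.6
ee_pos: [559.5, 45.5, 254.9]
orientation: [-179.9, -0.1, 104.2]
ft_force: [0.1, -0.5, -3.0]
finger_gap: 0.148
grasp_force: 78.8
```

Call:
{"method": "servo_tool", "body": {"increments": [[[0, 0, 0], [0, 0, 0], 0], [[0, 0, 0], [0, 0, 0], 0], [[0, 0, 0], [0, 0, 0], 0]]}}

```text
time: 5.85
ee_pos: [560.8, 40.9, 255.3]
orientation: [-180.0, -0.0, 103.8]
ft_force: [0.2, -0.2, -4.4]
finger_gap: 0.148
grasp_force: 78.8
```

```bash
python3 go.py 561 44 255 103.9; python3 - <<'E'
import cv2,numpy as np
from h import *
for c in("scene","top","wrist"):
    cv2.imwrite(f"pics/{c}2.png",env.read_camera(c)[:,:,::-1])
    for n in("keyhole","screw","tray"):
        print(c,n,[(np.round(d["position"],1).tolist(),round(d["confidence"],2)) for d in env.mark_of(c,n)])
s=cv2.imread("pics/scene2.png");t=cv2.imread("pics/top2.png")
def c(im,x,y,h=150,f=4):
    o=cv2.resize(im[y:y+h,x:x+100],None,fx=f,fy=f,interpolation=cv2.INTER_CUBIC)
    for k in range(0,h,10):
        cv2.line(o,(4*k,0),(4*k,6),(0,0,255),1); cv2.line(o,(0,4*k),(6,4*k),(0,0,255),1)
    return cv2.convertScaleAbs(o,alpha=1.5,beta=20)
cv2.imwrite("pics/comp2.png",np.hstack([c(s,230,130),c(t,245,110)]))
E
```

```text
5.85 [560.8  40.9 255.3] [-1.7997e+02 -1.0000e-02  1.0378e+02] [-9.2 -0.2  1.7 91.9 -0.  67.1] [ 0.2 -0.2 -4.4]
shift [0.003, 0.0009, 0.0003] turn [-0.03, -0.01, -0.12] 3.0
scene keyhole [([269.5, 217.2], 0.86)]
scene screw [([436.3, 207.6], 0.75), ([276.5, 205.2], 0.73), ([184.8, 155.7], 0.72)]
scene tray [([271.1, 240.9], 0.73)]
top keyhole []
top screw [([423.6, 227.5], 0.66)]
top tray []
wrist keyhole []
wrist screw [([163.2, 218.4], 0.96)]
wrist tray []
```

View pics/comp2.png

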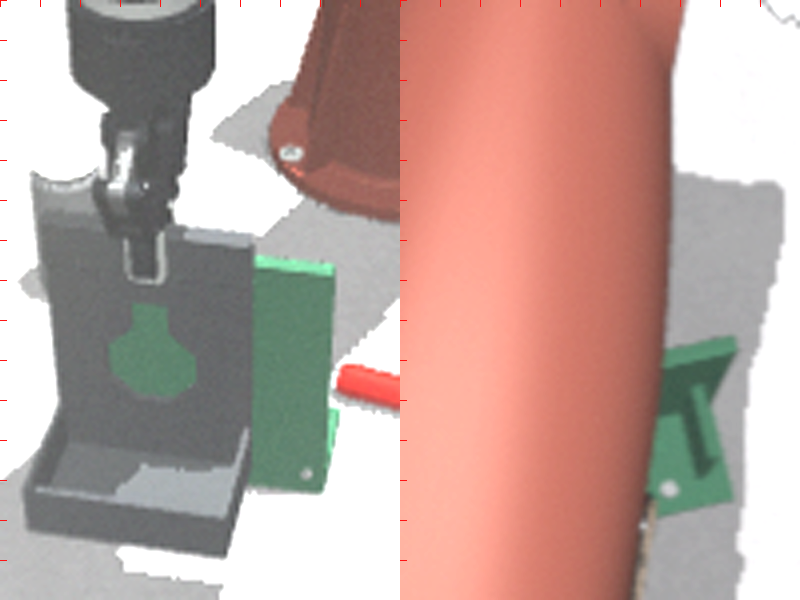

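Scene: the tray is held upright in the grip, with the keyhole in front of the panel at (268,221). The arm blocks the top camera, and the wrist camera sees the screw at (163,218).

```bash
python3 - <<'E'
from h import *
m=env.camera_model("wrist")
s=env.read_state();p=s["ee_pos"];y=np.radians(s["orientation"][2]-90)
o=cv2.imread("pics/wrist2.png")
tr=[p[0],p[1],y]
Pt=place(tr,[[a,b,p[2]-146.6+175] for a in(7,-7) for b in(57,-63)])
sc=[488,26.3,np.radians(13.87)]
Pp=place(sc,[[0,0,180],[-20,90,195],[-20,-90,195],[-32,90,195],[-32,-90,195]])
for P,col in((Pt,(0,0,255)),(Pp,(255,0,255))):
    u=proj(m,P);print(u.round(1).tolist())
    for q in u: cv2.circle(o,tuple(int(round(v)) for v in q),3,col,1)
cv2.imwrite("pics/w2.png",o)
E
```

```text
[[294.2, 167.0], [289.3, 440.6], [250.6, 166.9], [256.9, 440.6]]
[[158.2, 216.4], [95.3, 66.0], [136.7, 347.0], [73.1, 66.3], [119.4, 346.8]]
```

View pics/w2.png

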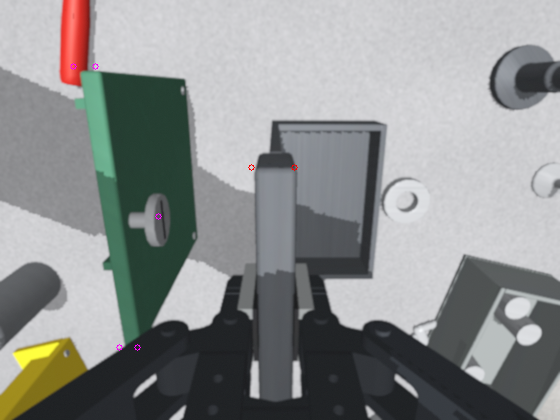

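```bash
python3 go.py 535.9 39.7 251.6 103.4
```

```text
6.45 [560.7  41.7 255.8] [180.    -0.   103.86] [-9.1 -0.3  1.7 92.   0.  67.1] [ 0.3  0.8 -3.1]
shift [0.004, -0.0246, 0.0042] turn [0.0, -0.0, 0.46] 25.0
```

Call:
{"method": "servo_tool", "body": {"increments": [[[0.001, -0.008, 0.001], [0, 0, 0.2], 0], [[0.003, -0.016, 0.003], [0, 0, 0.4], 0], [[0.004, -0.0245, 0.004], [0, 0, 0.45], 0], [[0.004, -0.0245, 0.004], [0, 0, 0.45], 0], [[0.004, -0.0245, 0.004], [0, 0, 0.45], 0]]}}

```text
time: 6.87
ee_pos: [536.0, 39.8, 252.0]
orientation: [180.0, 0.0, 103.4]
ft_force: [-0.7, 0.5, -3.3]
finger_gap: 0.149
grasp_force: 78.7
```

```bash
python3 go.py 474.7 25.1 251.6 103.4; python3 - <<'E'
import cv2,numpy as np
from h import *
s=env.read_camera("scene")[:,:,::-1]
print([(np.round(d["position"],1).tolist(),round(d["confidence"],2)) for d in env.mark_of("scene","keyhole")+env.mark_of("scene","screw")])
st=env.read_state();p=st["ee_pos"];y=np.radians(st["orientation"][2]-90);m=env.camera_model("scene")
z=p[2]-146.6
k=proj(m,place([p[0],p[1],y],[[0,-3,z+75],[0,-3,z+122]]));print(k.round(1).tolist(), proj(m,[[488,25.2,180]]).round(1))
w=env.read_camera("wrist")[:,:,::-1]
print([(np.round(d["position"],1).tolist(),round(d["confidence"],2)) for d in env.mark_of("wrist","screw")],proj(env.camera_model("wrist"),[[488,25.2,180]]).round(1))
o=cv2.convertScaleAbs(cv2.resize(s[150:270,225:325],None,fx=5,fy=5,interpolation=cv2.INTER_CUBIC),alpha=1.4,beta=15)
cv2.imwrite("pics/c3.png",o)
E
```

```text
6.87 [536.   39.8 252. ] [1.7996e+02 1.0000e-02 1.0341e+02] [-9.7 -4.7 -3.  91.7  0.  66.9] [-0.7  0.5 -3.3]
shift [-0.0, -0.0631, 0.0003] turn [0.04, 0.01, 0.01] 63.0
[([272.0, 212.9], 0.8), ([436.3, 203.7], 0.75), ([185.0, 157.6], 0.74), ([274.9, 203.3], 0.67)]
[[271.2, 215.2], [270.7, 199.8]] [[276.  202.7]]
[([197.6, 227.0], 0.96)] [[194.6 226.6]]
```

View pics/c3.png

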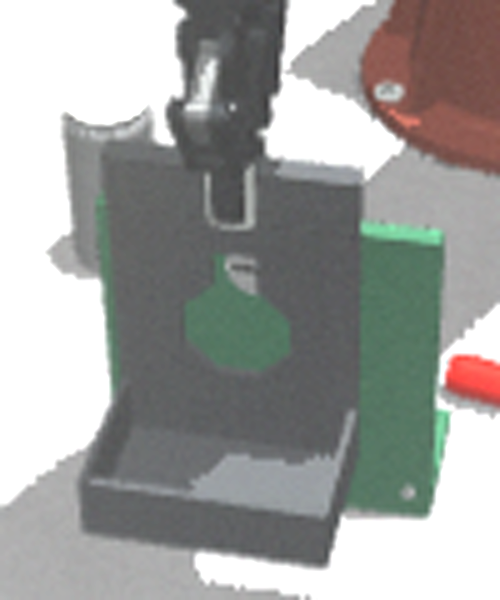

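The hole centre is at about (272.5,215.5) and the head sits straight behind and above it, as predicted. Inserting.

Call:
{"method": "servo_tool", "body": {"increments": [[[-0.001, -0.01, 0], [0, 0, 0], 0], [[-0.001, -0.02, 0], [0, 0, 0], 0], [[-0.001, -0.03, 0], [0, 0, 0], 0], [[-0.001, -0.038, 0], [0, 0, 0], 0], [[-0.001, -0.044, 0], [0, 0, 0], 0], [[-0.001, -0.048, 0], [0, 0, 0], 0], [[-0.001, -0.05, 0], [0, 0, 0], 0]]}}

```text
time: 7.7
ee_pos: [487.3, 27.1, 251.9]
orientation: [180.0, 0.0, 103.4]
ft_force: [-0.3, -0.5, -3.8]
finger_gap: 0.15
grasp_force: 78.9
```

Call:
{"method": "servo_tool", "body": {"increments": [[[0, -0.004, 0], [0, 0, 0], 0], [[0, -0.008, 0], [0, 0, 0], 0], [[0, -0.011, 0], [0, 0, 0], 0], [[0, -0.013, 0], [0, 0, 0], 0], [[0, -0.013, 0], [0, 0, 0], 0], [[0, -0.013, 0], [0, 0, 0], 0]]}}

```text
time: 8.2
ee_pos: [474.9, 24.1, 251.8]
orientation: [180.0, -0.0, 103.4]
ft_force: [0.1, 0.8, -2.7]
finger_gap: 0.152
grasp_force: 78.9
```

```bash
python3 go.py 474.7 25.1 230 103.4; python3 - <<'E'
import cv2,numpy as np
from h import *
s=env.read_camera("scene")[:,:,::-1]; w=env.read_camera("wrist")[:,:,::-1]
o=cv2.convertScaleAbs(cv2.resize(s[140:260,230:330],None,fx=4,fy=4,interpolation=cv2.INTER_CUBIC),alpha=1.4,beta=15)
w=cv2.resize(w[:,100:400],None,fx=480/420,fy=480/420)
cv2.imwrite("pics/c4.png",np.hstack([o,w]))
E
```

```text
8.2 [474.9  24.1 251.8] [179.98  -0.   103.41] [-12.9 -15.5 -12.7  92.8   0.   63.7] [ 0.1  0.8 -2.7]
shift [0.001, -0.0, 0.0218] turn [0.02, -0.0, 0.01] 22.0
```

View pics/c4.png

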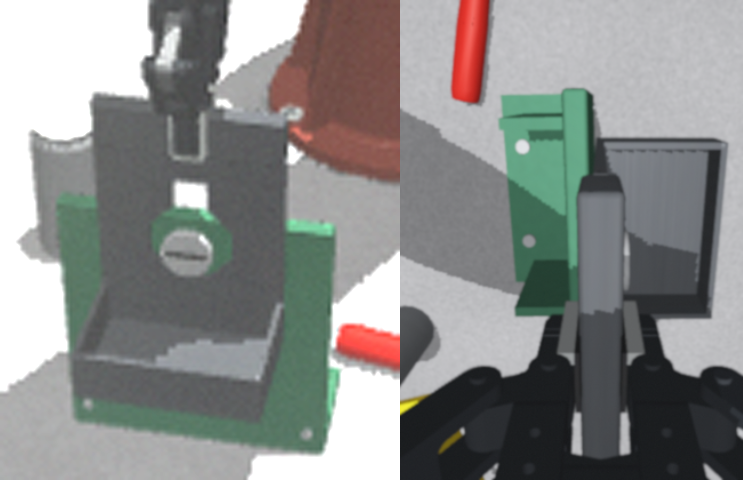

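Scene: the screw head at (187,253) in the crop is clearly in front of the plate, under the centred slot. Lowering now.

Call:
{"method": "servo_tool", "body": {"increments": [[[0, 0, 0.005], [0, 0, 0], 0], [[0, 0, 0.011], [0, 0, 0], 0], [[0, 0, 0.017], [0, 0, 0], 0], [[0, 0, 0.023], [0, 0, 0], 0], [[0, 0, 0.028], [0, 0, 0], 0], [[0, 0, 0.033], [0, 0, 0], 0], [[0, 0, 0.036], [0, 0, 0], 0], [[0, 0, 0.036], [0, 0, 0], 0]]}}

```text
time: 8.97
ee_pos: [474.5, 24.3, 214.9]
orientation: [-179.9, -0.0, 103.4]
ft_force: [-1.1, 0.6, -3.2]
finger_gap: 0.148
grasp_force: 78.7
```

Call:
{"method": "servo_tool", "body": {"increments": [[[0, 0, 0.001], [0, 0, 0], 0], [[0, 0, 0.002], [0, 0, 0], 0], [[0, 0, 0.003], [0, 0, 0], 0], [[0, 0, 0.004], [0, 0, 0], 0], [[0, 0, 0.0045], [0, 0, 0], 0]]}}

```text
time: 9.38
ee_pos: [474.9, 24.2, 211.3]
orientation: [180.0, -0.0, 103.4]
ft_force: [0.4, -0.0, -3.5]
finger_gap: 0.15
grasp_force: 78.7
```

Call:
{"method": "servo_tool", "body": {"increments": [[[0, 0, 0.0005], [0, 0, 0], 0], [[0, 0, 0.001], [0, 0, 0], 0], [[0, 0, 0.0015], [0, 0, 0], 0], [[0, 0, 0.0015], [0, 0, 0], 0]]}}

```text
time: 9.72
ee_pos: [474.9, 24.2, 209.7]
orientation: [-180.0, -0.0, 103.4]
ft_force: [-0.1, 0.1, -4.4]
finger_gap: 0.149
grasp_force: 78.7
```

Call:
{"method": "servo_tool", "body": {"increments": [[[0, 0, 0.0005], [0, 0, 0], 0], [[0, 0, 0.001], [0, 0, 0], 0], [[0, 0, 0.001], [0, 0, 0], 0]]}}

```text
time: 9.97
ee_pos: [475.0, 24.1, 209.2]
orientation: [180.0, 0.0, 103.4]
ft_force: [-1.9, -0.6, 0.1]
finger_gap: 0.148
grasp_force: 79.5
```

Call:
{"method": "servo_tool", "body": {"increments": [[[0, 0, 0.0005], [0, 0, 0], 0.014], [[0, 0, 0.0005], [0, 0, 0], 0.016], [[0, 0, 0.0005], [0, 0, 0], 0.018], [[0, 0, 0.0005], [0, 0, 0], 0.02], [[0, 0, 0.0005], [0, 0, 0], 0.023], [[0, 0, 0.0005], [0, 0, 0], 0.026], [[0, 0, 0.0005], [0, 0, 0], 0.03], [[0, 0, 0.0005], [0, 0, 0], 0.034]], "grip_force": 20}}

```text
time: 10.63
ee_pos: [474.9, 24.2, 208.3]
orientation: [180.0, -0.0, 103.4]
ft_force: [-0.4, -0.3, 0.7]
finger_gap: 0.402
grasp_force: 0.0
```

Call:
{"method": "servo_tool", "body": {"increments": [[[0, 0, 0], [0, 0, 0], 0.04], [[0, 0, 0], [0, 0, 0], 0.05], [[0, 0, 0], [0, 0, 0], 0.06], [[0, 0, 0], [0, 0, 0], 0.07], [[0, 0, 0], [0, 0, 0], 0.07], [[0, 0, 0], [0, 0, 0], 0.07]]}}

```text
time: 11.13
ee_pos: [474.9, 24.2, 208.3]
orientation: [180.0, -0.0, 103.4]
ft_force: [-0.1, -0.2, 0.8]
finger_gap: 0.822
grasp_force: 0.0
```

```bash
python3 - <<'E'
import cv2,numpy as np
from h import *
print(env.read_state()["ft_force"])
s=env.read_camera("scene")[:,:,::-1]; w=env.read_camera("wrist")[:,:,::-1]
o=cv2.convertScaleAbs(cv2.resize(s[140:260,230:330],None,fx=4,fy=4,interpolation=cv2.INTER_CUBIC),alpha=1.4,beta=15)
w=cv2.resize(w[:,100:400],None,fx=480/420,fy=480/420)
cv2.imwrite("pics/c5.png",np.hstack([o,w]))
E
```

```text
[-0.06251663 -0.2226348   0.79828149]
```

View pics/c5.png

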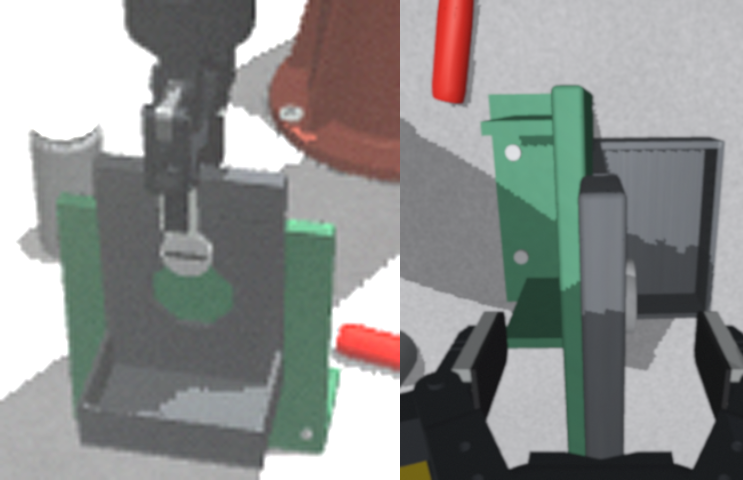

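The tray now hangs by itself: the screw head at crop (186,253) sits in the slot, above the hole, and the fingers are clear on both sides. Retreating straight up.

Call:
{"method": "servo_tool", "body": {"increments": [[[0, 0, -0.015], [0, 0, 0], 0.075], [[0, 0, -0.035], [0, 0, 0], 0.075], [[0, 0, -0.06], [0, 0, 0], 0.075], [[0, 0, -0.09], [0, 0, 0], 0.075], [[0, 0, -0.12], [0, 0, 0], 0.075], [[0, 0, -0.13], [0, 0, 0], 0.075], [[0, 0, -0.13], [0, 0, 0], 0.075]]}}

```text
time: 11.82
ee_pos: [475.8, 23.9, 341.3]
orientation: [179.8, 0.1, 103.4]
ft_force: [-0.2, -0.4, -0.7]
finger_gap: 0.877
grasp_force: 0.0
```

Call:
{"method": "servo_tool", "body": {"increments": [[[0, 0, 0], [0, 0, 0], 0.075], [[0, 0, 0], [0, 0, 0], 0.075], [[0, 0, 0], [0, 0, 0], 0.075], [[0, 0, 0], [0, 0, 0], 0.075], [[0, 0, 0], [0, 0, 0], 0.075], [[0, 0, 0], [0, 0, 0], 0.075], [[0, 0, 0], [0, 0, 0], 0.075], [[0, 0, 0], [0, 0, 0], 0.075]]}}

```text
time: 12.48
ee_pos: [474.9, 24.1, 338.2]
orientation: [-180.0, -0.0, 103.4]
ft_force: [-0.1, 0.2, 0.1]
finger_gap: 0.872
grasp_force: 0.0
```

```bash
python3 - <<'E'
import cv2,numpy as np
from h import *
st=env.read_state();print(st["time"],st["ee_pos"].round(),st["ft_force"].round(1))
s=env.read_camera("scene")[:,:,::-1]; w=env.read_camera("wrist")[:,:,::-1]
o=cv2.convertScaleAbs(cv2.resize(s[140:260,230:330],None,fx=4,fy=4,interpolation=cv2.INTER_CUBIC),alpha=1.4,beta=15)
w=cv2.resize(w[:,100:400],None,fx=480/420,fy=480/420)
cv2.imwrite("pics/c6.png",np.hstack([o,w]))
E
```

```text
12.4833 [475.  24. 338.] [-0.1  0.2  0.1]
```

View pics/c6.png

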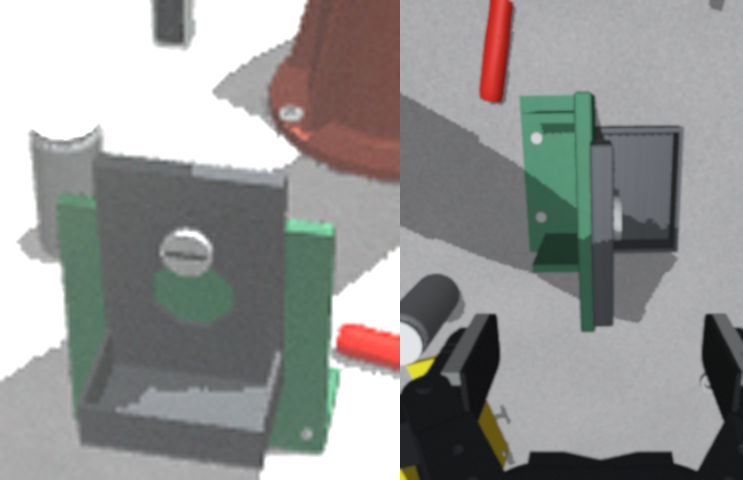

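The tray hangs upright and unchanged since release, with the screw head over the top end of the slot (186,253). The gripper is well clear.

```bash
python3 -c "
from cell import env
print(env.close_job())"
```

```text
the job is handed in; nothing more can be done
None
```

The keyhole tray hangs upright and still on the green panel's screw with the gripper clear, the plain tray was not touched, and the job was handed in at about 12.6 s.

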